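# Balance the bamboo stirring paddle on its narrow rest

### The arm

A 6-joint arm with a two-finger parallel gripper is mounted at the origin on the work surface. World frame = base frame: x ahead of the robot, y to its left, z up, the work surface at z = 0. Lengths are in m, angles in rad, forces in N, time in s.
With the tool pointing down it reaches from about 0.35 to 0.975 m from the base axis. Payload 4.9 kg.
Tool frame: the origin (TCP) lies at the very end of the fingers, on their centre line; the grasp point (between the pads) lies 19 mm behind it (manip.grip_depth is the distance from the TCP to the grasp point, in m); z points along the fingers, x is the direction in which the jaws open and shut, and the axes are right-handed (so a half turn about z gives the same grasp; the last joint's range is limited). The gripper opens to 85 mm and grips with 20 to 120 N. Pads are 22 mm wide; open, the fingers measure 114 mm over their backs; the gripper's body (76 mm by 85 mm) begins 54 mm behind the grasp point. The pads swing forward as they close: fully open they stand 13 mm farther back than shut.
Start: joints at [-1.418, 0.053, 1.613, -0, 1.476, -0.119], TCP at [0.168, -0.602, 0.231] pointing down, gripper open.
Joint ranges: [-3.01, 3.01], [-1.01, 2.22], [0.06, 2.58], [-1.02, 4.17], [0.09, 2.62], [-3.14, 3.14]. Speed limits (rad/s): [2.57, 2.57, 3.14, 3.14, 3.14, 3.14].

### API

Orientations are given as a unit quaternion [w, x, y, z].
In Python, from plant import manip gives the robot as it stands. The module is installed in compiled form; this text tells all that it offers.
- The arm moves only by the shell command python3 -m crank 'ROWS' [OPENING]. ROWS is JSON, a list of rows, each a list of 4 numbers: the shift along the tool's x, y, z in cm, then the turn about the tool's z in units of 6 degrees (1.0 is 6 degrees). A call has 1 to 10 rows; each row shifts and turns the commanded pose from where the row before left it, along the tool's axes as they then stand; what a row does not reach is not made up. A row lasts 1/12 s, in which the tool goes at most 41.7 mm and 7.16 degrees, less where a joint would pass 70% of its speed; a pose out of reach is approached as far as the arm can. A call with a gripper value outside its range is refused whole. OPENING is the opening, from 0 (shut) to 1 (fully open), set as the call begins (- or left out, the last holds). The fingers move at their own pace and stop on an object; the grip force is fixed at half the most. Time passes only in rows, so rows that do not move let the fingers close. It gives the time, the measured TCP pose, the force and the opening at its end, in the units of the state.
- manip.state(): the state, without advancing time (a new reading comes with each control period).
- manip.grab_frame(name): name is "scene" or "top" or "wrist"; returns a dict with "img" (384x512x3 uint8, red, green, blue), "intrinsics" (3x3 intrinsics, pixels), "position" and "orientation" of the camera in the world. Camera axes: x right, y up, looking along -z (the intrinsics and any distortion apply to the point x, -y, -z); pixel columns grow to the right and rows downward; lengths in m; the calibration is good to about 2 mm. A picture is of the moment at which its call begins. There is no depth.
- manip.job_done(): hands the job in, once; it reports no verdict.
The state is a dict: "time": time; "joint_pos": joint angles; "joint_vel": joint speeds; "joint_efforts": joint torques, N m; "tool_pos": TCP position; "tool_rot": TCP orientation; "contact_force": force on the tool from outside, world axes, zero at the start; "ft_torque": the same for the moment, N m; "gripper_width": opening from 0.0 (shut) to 1.0 (fully open).
Only numpy, scipy, OpenCV 4.12 (cv2) and the standard library are available. Lean on these libraries where they do the work, as an engineer would, in place of code of your own. Each camera call takes 0.05 s, during which the arm holds its last target.

### The job

Pick the light bamboo stirring paddle off the slate tray and lay it flat and level across the narrow oak ridge of the paddle rest: crosswise to the ridge, with its dark balance band over the middle of the ridge, so that both ends hang free in the air. Let go and leave it balanced there; leave the dark walnut paddle and the black scoop lying where they are.

Things in the scene. Friction and masses are not known exactly. Their poses are not given: they have to be found in the camera images.
- bamboo_paddle: Pale bamboo paddle, about 45 g, flat on a fixed slate tray 8 mm thick (280 x 320). 201 long, underside all flat. Origin: underside at the balance point, marked by a dark band round the handle. x: handle to blade, z up. Handle: bar 20 wide (y), 14 thick, x -100 to +30. Blade: 38 wide, 7.5 thick, rounded end, x +30 to +101. Grip it across the handle at the band. Sizes in mm.
- rest: Paddle rest, fixed: blue ceramic foot plate 150 (x) x 120 (y) x 10 mm, and on its middle a pale oak ridge 40 mm wide (x), 90 mm long (y), its flat level top 70 mm above the counter. Origin: centre of the foot's underside, on the counter; z up. The paddle is to lie along x (either way round), across the 40 mm.
- walnut_paddle: Bystander: dark brown walnut paddle, same shape, size, origin and axes as the bamboo one, with a pale band; loose on the slate tray.
- scoop: Bystander: black plastic scoop, loose on the slate tray. 144 mm long, 36 mm high; round cup 52 mm across at the +x end, handle 16 mm wide towards -x. Origin: level with its underside, near mid-length; z up.
Things that resemble listed ones, but are neither listed nor needed, are in the scene too. There is more than one size of the bamboo_paddle; the job needs the smaller. What is shaped like the rest but orange is not meant.

How it is judged:
By the outcome, as a careful person would: the job done as asked, in the order asked, and still so for the second after the job is handed in, with the robot touching nothing.
It also fails if it takes over 40 s, if anything falls off the work surface, if the arm or the gripper's body presses on something with over 40 N, if the wrist force passes 120 N, or if a joint passes its speed limit or range.

## Working session

There is one attempt and no reset: what is moved stays moved. The work goes in short steps, Python scripts to look and compute and a shell command to move; the robot and the scene stay as the last step left them, time stands still between calls to the robot, and variables do not carry over. Pictures are saved under pics/ and viewed, and the job is handed in when it is done.

```bash
mkdir -p pics; cat > h.py <<'E'
import numpy as np, cv2
from scipy.spatial.transform import Rotation as R
from plant import manip
def grab(n,f):
    d=manip.grab_frame(n); cv2.imwrite(f'pics/{f}.png',d['img'][:,:,::-1]); np.savez(f'pics/{f}.npz',**{k:d[k] for k in d}); return d
def load(f): return np.load(f'pics/{f}.npz',allow_pickle=True)
def rot(q): return R.from_quat([q[1],q[2],q[3],q[0]]).as_matrix()
def cast(d,px,z):
    K=np.array(d['intrinsics']); px=np.atleast_2d(px).astype(float)
    v=np.c_[(px[:,0]-K[0,2])/K[0,0],-(px[:,1]-K[1,2])/K[1,1],-np.ones(len(px))]
    w=v@rot(d['orientation']).T; p=np.array(d['position'])
    return p+w*((z-p[2])/w[:,2])[:,None]
E
python3 - <<'E'
from h import *
s=manip.state(); print(s)
for n in("top","scene","wrist"):
    d=grab(n,n+"0"); print(n,[k for k in d],d['position'],d['orientation'],d['intrinsics'])
E
```

```text
{'time': 0.0, 'joint_pos': array([-1.41800830e+00,  5.33675140e-02,  1.61432181e+00,  1.89403699e-05,
        1.47596390e+00, -1.18976389e-01]), 'joint_vel': array([-0.0017197 , -0.00022844, -0.0001828 ,  0.00063948,  0.00029248,
       -0.0017906 ]), 'joint_efforts': array([ 9.18160440e-04, -3.93683410e+01, -3.70174026e+01, -3.44750208e-05,
        7.13213172e-03,  8.12741490e-06]), 'tool_pos': array([ 0.16769371, -0.60143464,  0.23003978]), 'tool_rot': array([-7.22880959e-04,  7.96375672e-01, -6.04801395e-01, -7.34182886e-04]), 'contact_force': array([-0.5811605 ,  0.40049222,  0.47819141]), 'ft_torque': array([ 0.02226429, -0.03008932,  0.00672941]), 'gripper_width': 1.0017013638672112}
top ['img', 'intrinsics', 'position', 'orientation'] [ 0.19818882 -0.02706666  1.61818406] [-0.7019054  -0.04037132  0.05448921  0.70903448] [[495.46564848   0.         253.06174097]
 [  0.         495.46564848 186.12926406]
 [  0.           0.           1.        ]]
scene ['img', 'intrinsics', 'position', 'orientation'] [ 1.34777304 -0.70760981  0.79213246] [0.78608894 0.42022186 0.21944585 0.39663748] [[419.54448459   0.         254.64063683]
 [  0.         419.54448459 189.20039154]
 [  0.           0.           1.        ]]
wrist ['img', 'intrinsics', 'position', 'orientation'] [ 0.24504539 -0.579746    0.37339062] [ 0.7863031  -0.12664445  0.0969506  -0.59689965] [[287.02374414   0.         261.39745933]
 [  0.         287.02374414 190.92623792]
 [  0.           0.           1.        ]]
```

View pics/top0.png

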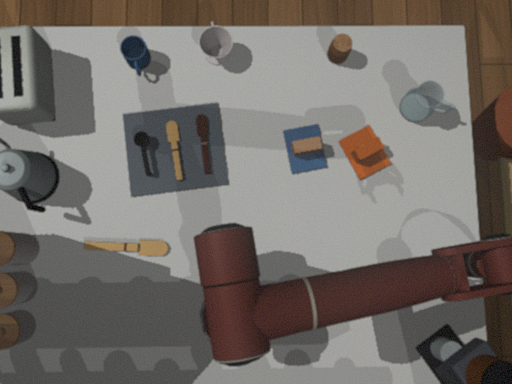

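View pics/scene0.png

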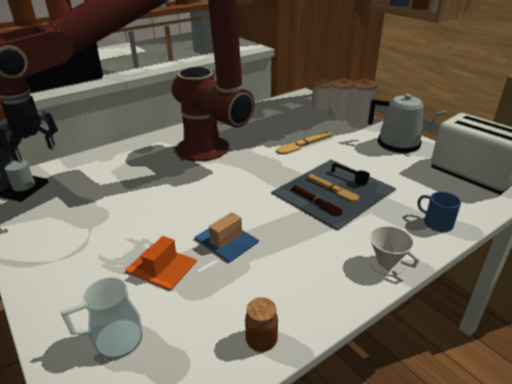

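View pics/wrist0.png

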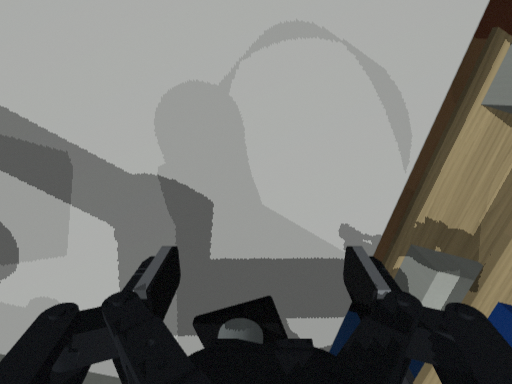

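The top view shows the small bamboo paddle on the tray at about (175,150), blade end up (+x). The walnut is at (205,145), the scoop at (145,153), and the blue rest at (305,148). The larger bamboo paddle lies off the tray at (127,247), and the orange decoy is at (365,152).

```bash
cat > m.py <<'E'
from h import *
d=load("top0"); im=d['img']; hsv=cv2.cvtColor(im,cv2.COLOR_RGB2HSV)
print(hsv[165,177],hsv[130,173],hsv[147:156,176:178].tolist(),hsv[147,307],hsv[165,310])
def comp(mask,box):
    m=np.zeros_like(mask); x0,y0,x1,y1=box; m[y0:y1,x0:x1]=mask[y0:y1,x0:x1]
    n,l,s,c=cv2.connectedComponentsWithStats(m); i=1+np.argmax(s[1:,4]); return (l==i).astype(np.uint8)
wood=cv2.inRange(hsv,(8,90,90),(28,255,255))
blue=cv2.inRange(hsv,(95,100,40),(125,255,255))
pm=cv2.morphologyEx(wood,cv2.MORPH_CLOSE,np.ones((5,5)))
p=comp(pm,(158,112,192,192)); ys,xs=np.nonzero(p)
w=cast(d,np.c_[xs,ys],0.018)[:,:2]; c=w.mean(0); u=np.linalg.svd(w-c,full_matrices=False)[2][0]; u*=np.sign(u[0])
t=(w-c)@u; print('paddle',len(xs),c,u,np.degrees(np.arctan2(u[1],u[0])),t.min(),t.max())
n=np.array([-u[1],u[0]]); v=(w-c)@n
for a in np.arange(-.11,.11,.01):
    k=(t>=a)&(t<a+.01); 
    if k.any(): print(round(a,3),np.round([v[k].min(),v[k].max(),v[k].mean()],4))
b=comp(blue,(275,115,335,180)); ys,xs=np.nonzero(b); 
h=cv2.convexHull(np.c_[xs,ys].astype(np.int32)); r=cv2.minAreaRect(h); bx=cv2.boxPoints(r); W=cast(d,bx,.01)[:,:2]; print('foot',W,W.mean(0),[np.linalg.norm(W[i]-W[i-1]) for i in range(4)])
o=comp(wood,(285,130,328,165)); ys,xs=np.nonzero(o); r=cv2.minAreaRect(np.c_[xs,ys].astype(np.int32)); bx=cv2.boxPoints(r); W=cast(d,bx,.07)[:,:2]; print('ridge',W,W.mean(0))
for A in (W,):
    for i in range(4): e=A[i]-A[i-1]; print(np.linalg.norm(e),np.degrees(np.arctan2(e[1],e[0])))
cv2.imwrite('pics/crop.png',cv2.resize(im[100:205,110:400,::-1],None,fx=2.75,fy=2.75,interpolation=cv2.INTER_CUBIC))
E
python3 m.py
```

```text
[ 18 115 144] [ 18 121 139] [[[19, 117, 140], [19, 111, 115]], [[17, 129, 121], [17, 121, 95]], [[16, 107, 88], [15, 122, 73]], [[17, 127, 104], [16, 117, 96]], [[19, 117, 139], [19, 118, 127]], [[18, 114, 150], [18, 123, 137]], [[18, 114, 143], [19, 122, 142]], [[18, 119, 143], [18, 122, 142]], [[19, 118, 143], [18, 118, 143]]] [ 13  98 146] [108 103 119]
paddle 460 [0.54932375 0.19663207] [0.98841383 0.15178305] 8.730271227385856 -0.11178869489391251 0.08599885407394788
-0.11 [-0.0098  0.01   -0.    ]
-0.1 [-0.0084  0.009   0.0004]
-0.09 [-0.0094  0.0076 -0.0008]
-0.08 [-0.0081  0.0094  0.0006]
-0.07 [-0.0095  0.008  -0.0006]
-0.06 [-0.0077  0.0098  0.001 ]
-0.05 [-0.0092  0.0084 -0.0005]
-0.04 [-0.0074  0.0097  0.0009]
-0.03 [-0.0088  0.0088  0.    ]
-0.02 [-0.0093  0.0073 -0.0005]
-0.01 [-0.0084  0.0092  0.0004]
-0.0 [-0.0099  0.0105  0.0001]
0.01 [-0.0178  0.0151 -0.0004]
0.02 [-0.0188  0.0178 -0.0006]
0.03 [-0.0174  0.0169 -0.0004]
0.04 [-0.0184  0.0182 -0.0002]
0.05 [-0.0171  0.0173  0.0001]
0.06 [-0.0185  0.0187 -0.0002]
0.07 [-0.0163  0.0177  0.001 ]
0.08 [-0.0102  0.013   0.0007]
foot [[ 0.5989453  -0.16576487]
 [ 0.62085157 -0.27685941]
 [ 0.48051855 -0.30021907]
 [ 0.4592911  -0.19027539]] [ 0.53990163 -0.23327969] [np.float64(0.14178879496827584), np.float64(0.11323374120278011), np.float64(0.14226394900327033), np.float64(0.11197418234430981)]
ridge [[ 0.5490982  -0.18347216]
 [ 0.56530474 -0.27184728]
 [ 0.52836009 -0.27755241]
 [ 0.51229514 -0.18943076]] [ 0.53876454 -0.23057565]
0.037282308501113665 9.196663713744742
0.0898488381250225 -79.608363024017
0.037382561126813874 -171.22152106025302
0.08957403461493169 100.3318009732453
```

```bash
python3 - <<'E'
from h import *
d=load("top0"); im=d['img']
cv2.imwrite('pics/cropb.png',cv2.resize(im[110:190,150:220,::-1],None,fx=7,fy=7,interpolation=cv2.INTER_NEAREST))
E
```

```text
(no output)
```

View pics/crop.png

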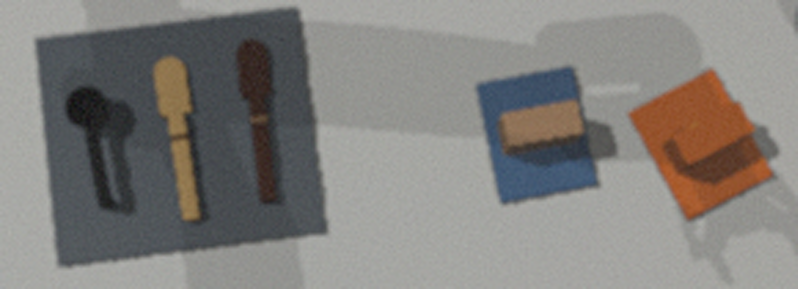

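View pics/cropb.png

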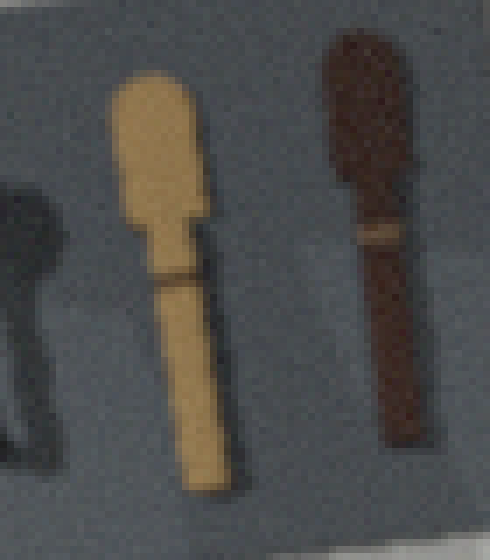

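```bash
python3 -m crank '[[-2,-2,0,0],[-3,-2.6,0,0],[-3,-2.6,0,0],[-3,-2.6,0,0],[-3,-2.6,0,0],[-3,-2.6,0,0],[-3,-2.6,0,0],[-3,-2.6,0,0],[-3,-2.6,0,0],[-3,-2.6,0,0]]' 1; python3 -c "
from h import *
s=manip.state();print(s['joint_pos'],rot(s['tool_rot'])[:,0])"
```

```text
time: 0.98
tool_pos: [0.3348, -0.2526, 0.2311]
tool_rot: [-0.0, 0.796, -0.605, 0.0]
contact_force: [0.4, -0.9, -0.2]
gripper_width: 1.004
[-8.24333672e-01 -4.75961796e-01  2.06441964e+00  1.40607060e-04
  1.55297049e+00  4.75376217e-01] [ 2.67775943e-01 -9.63481208e-01  8.17546392e-05]
```

```bash
cat >> h.py <<'E'
def to(p,yaw=None):
    """remaining shift in present tool axes (cm); if yaw (deg of tool x): turn units too, shift in the turned axes as well"""
    s=manip.state(); M=rot(s['tool_rot']); dp=np.array(p)-s['tool_pos']; print('tool cm',np.round(100*M.T@dp,3))
    a=np.degrees(np.arctan2(M[1,0],M[0,0]))
    if yaw is not None:
        k=(a-yaw+180)%360-180; print('yaw',a,'turn units',k/6)
        c,q=np.cos(np.radians(yaw)),np.sin(np.radians(yaw)); T=np.array([[c,q,0],[q,-c,0],[0,0,-1]])
        print('in turned axes cm',np.round(100*T.T@dp,3))
E
python3 -c "
from h import *
to([.47,.19,.2],-81.3)
d=load('top0')
print(cast(d,[[175.6,149.3]],.022))"
```

```text
tool cm [-39.025 -24.878   3.107]
yaw -74.46803466229187 turn units 1.1386608896180235
in turned axes cm [-41.707 -20.059   3.105]
[[0.53756408 0.19204899 0.022     ]]
```

```bash
python3 -m crank '[[0,-1,0,1.1],[-3.5,-1.9,0,0],[-3.5,-1.9,0,0],[-3.5,-1.9,0,0],[-3.5,-1.9,0,0],[-3.5,-1.9,0.5,0],[-3.5,-1.9,0.5,0],[-3.5,-1.9,0.5,0],[-3.5,-1.9,0.5,0],[-3.5,-1.9,0.5,0]]' 0.6;python3 -m crank '[[-3.5,-1,0.6,0],[-3.5,-1,0,0],[-2.5,0,0,0],[0,0,0,0]]';  python3 -c "
from h import *
to([.47,.19,.2],-81.3)
grab('wrist','w1')"
```

```text
time: 1.82
tool_pos: [0.464, 0.0882, 0.2059]
tool_rot: [-0.0, 0.76, -0.649, 0.0]
contact_force: [0.1, -0.9, 0.7]
gripper_width: 0.598
time: 2.15
tool_pos: [0.468, 0.1867, 0.1997]
tool_rot: [0.0, 0.762, -0.648, -0.001]
contact_force: [0.6, -0.5, -0.0]
gripper_width: 0.599
tool cm [-0.295 -0.255 -0.034]
yaw -80.73075658927542 turn units 0.09487390178743264
in turned axes cm [-0.298 -0.252 -0.034]
```

View pics/w1.png

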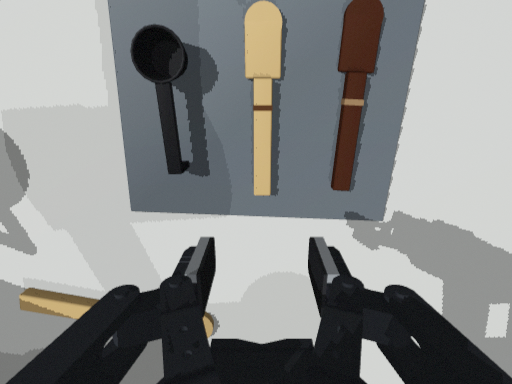

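The wrist view shows the bamboo paddle upright in the image from (264,3) to (262,194), band at (263,107). It has clear space on both sides.

```bash
cat > m2.py <<'E'
from h import *
import sys
d=load(sys.argv[1]); z=float(sys.argv[2]); im=d['img']; hsv=cv2.cvtColor(im,cv2.COLOR_RGB2HSV)
m=cv2.inRange(hsv,(10,80,110),(30,255,255)); x0,y0,x1,y1=map(int,sys.argv[3:7])
k=np.zeros_like(m);k[y0:y1,x0:x1]=m[y0:y1,x0:x1]
ys,xs=np.nonzero(k); 
bd=cv2.inRange(hsv,(0,60,20),(30,255,105)); kb=np.zeros_like(m);kb[y0+4:y1-4,x0+3:x1-3]=bd[y0+4:y1-4,x0+3:x1-3]
yb,xb=np.nonzero(kb); print('band px',len(xb),xb.mean(),yb.mean(),xb.min(),xb.max(),yb.min(),yb.max(), cast(d,[[xb.mean(),yb.mean()]],z))
rows=[]
for r in range(y0,y1):
    q=xs[ys==r]
    if len(q)>8 and len(q)<30: rows.append((q.mean(),r))
w=cast(d,np.array(rows),z)[:,:2]; c=w.mean(0); u=np.linalg.svd(w-c)[2][0]; u*=np.sign(u[0]); print(c,np.degrees(np.arctan2(u[1],u[0])),len(rows))
E
python3 m2.py w1 0.022 240 80 285 200
```

```text
band px 88 262.85227272727275 110.31818181818181 253 272 105 146 [[0.53235563 0.19608102 0.022     ]]
[0.50163789 0.19172657] 8.959062148508435 111
```

```bash
python3 -c "
from h import *
d=load('w1');print(cast(d,[[262.9,107]],.022))
to([.536,.196,.1],-81.1)"
```

```text
[[0.53575086 0.19658944 0.022     ]]
tool cm [-0.03  -6.879  9.965]
yaw -80.7965657810715 turn units 0.05057236982141452
in turned axes cm [-0.066 -6.866  9.974]
```

```bash
python3 -m crank '[[0,-2.3,3.3,0.05],[0,-2.3,3.3,0],[-0.05,-2.2,3.3,0],[0,0,0,0],[0,0,0,0]]';  python3 -c "
from h import *
to([.536,.196,.011],-81.1)
grab('wrist','w2')"
```

```text
time: 2.62
tool_pos: [0.5343, 0.1921, 0.0974]
tool_rot: [0.003, 0.758, -0.652, -0.002]
contact_force: [0.5, -0.3, -0.3]
gripper_width: 0.599
tool cm [-0.365 -0.29   8.64 ]
yaw -81.41668215840106 turn units -0.05278035973351317
in turned axes cm [-0.356 -0.223  8.642]
```

View pics/w2.png

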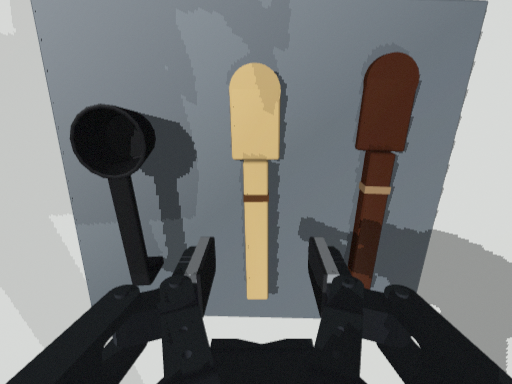

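Band at (256,198); the fingers are centred at about 263, so the tool must go a few mm left.

```bash
python3 m2.py w2 0.022 236 160 278 300; python3 -c "
from h import *
d=load('w2');print(cast(d,[[256,198.5]],.022)); 
for i in range(3):
  s=manip.state();print(s['tool_pos'])
to([.536,.196,.011],-81.1)"
```

```text
band px 142 256.2042253521127 197.73239436619718 243 268 189 202 [[0.53503418 0.19665955 0.022     ]]
[0.50437548 0.19230949] 9.019751250961368 134
[[0.53435439 0.19672796 0.022     ]]
[0.53567805 0.19270766 0.10057361]
[0.53567805 0.19270766 0.10057361]
[0.53567805 0.19270766 0.10057361]
tool cm [-0.324 -0.102  8.957]
yaw -81.40172326253743 turn units -0.0502872104229084
in turned axes cm [-0.32  -0.083  8.957]
```

```bash
python3 -m crank '[[-0.36,0,0,-0.05],[0,0,2.5,0],[0,0,2.5,0],[0,0,2,0],[0,0,1,0],[0,0,0,0],[0,0,0,0]]' 0.5;  python3 -c "
from h import *
to([.535,.1966,.011],-81.1)
print(manip.state()['tool_pos']);grab('wrist','w3')"
```

```text
time: 3.25
tool_pos: [0.5364, 0.1976, 0.0233]
tool_rot: [-0.001, 0.76, -0.65, 0.001]
contact_force: [-0.3, 0.4, -0.3]
gripper_width: 0.501
tool cm [0.08  0.156 1.232]
yaw -81.01912397015772 turn units 0.013479338307045433
in turned axes cm [0.08  0.153 1.232]
[0.53638523 0.19762344 0.02332361]
```

View pics/w3.png

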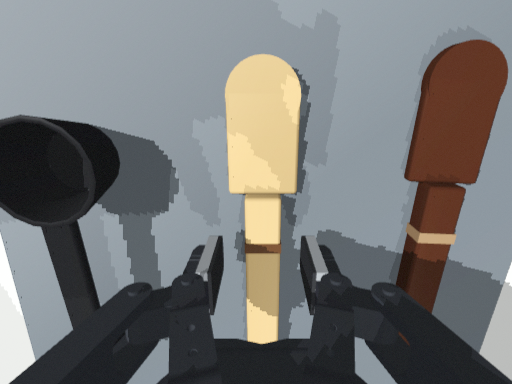

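Band at (263,247), centred between the fingers at (212..310).

```bash
python3 -c "
from h import *
d=load('w3');print(cast(d,[[263,247]],.022)); s=manip.state();print(s['tool_pos'],s['contact_force'])"
python3 -m crank '[[0,0.1,0.7,0],[0,0,0.5,0],[0,0,0,0],[0,0,0,0]]';python3 -m crank '[[0,0,0,0],[0,0,0,0],[0,0,0,0],[0,0,0,0],[0,0,0,0],[0,0,0,0]]' 0; python3 -c "
from h import *
grab('wrist','w4')"
```

```text
[[0.53532778 0.19680968 0.022     ]]
[0.53703205 0.19777462 0.0239126 ] [ 0.333566   -0.51716955 -0.30394456]
time: 3.63
tool_pos: [0.5343, 0.1972, 0.0091]
tool_rot: [0.0, 0.76, -0.65, -0.0]
contact_force: [-0.2, 0.0, 0.7]
gripper_width: 0.495
time: 4.13
tool_pos: [0.535, 0.1973, 0.0098]
tool_rot: [-0.0, 0.76, -0.65, 0.0]
contact_force: [-0.1, 0.9, 2.3]
gripper_width: 0.217
```

View pics/w4.png

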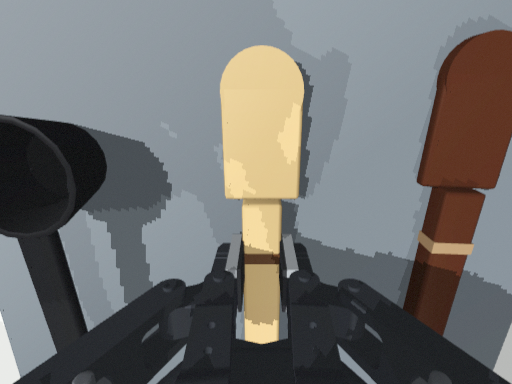

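Gripped at the band (263,258). Lifting.

```bash
python3 -m crank '[[0,0,-1,0],[0,0,-2,0],[0,0,-3,0],[0,0,-3.5,0],[0,0,-3.5,0],[0,0,-2,0],[0,0,0,0]]'; python3 -c "
from h import *
grab('wrist','w5')
to([.49,-.23,.17],-81)
"
```

```text
time: 4.77
tool_pos: [0.5378, 0.198, 0.1665]
tool_rot: [-0.004, 0.76, -0.65, 0.003]
contact_force: [0.6, 0.7, -0.2]
gripper_width: 0.212
tool cm [41.519 11.244 -0.772]
yaw -81.02479948323278 turn units -0.004133247205463893
in turned axes cm [41.514 11.266 -0.682]
```

View pics/w5.png

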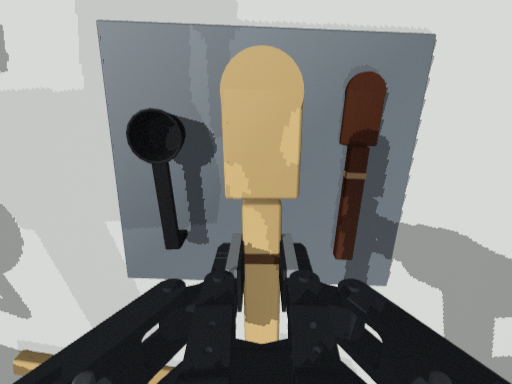

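```bash
python3 -m crank '[[2,0.4,-0.3,0],[3.5,0.9,-0.3,0],[3.8,0.9,-0.3,0],[3.8,0.9,-0.3,0],[3.8,0.9,-0.3,0],[3.8,0.9,-0.3,0],[3.8,0.9,-0.2,0],[3.5,0.9,0,0],[2,1,0,0],[0,0,0,0]]'; python3 -m crank '[[0,0,0,0]]'; python3 -c "
from h import *
grab('wrist','w6')
to([.54,-.23,.17],-81)
"
```

```text
time: 5.65
tool_pos: [0.5032, -0.1143, 0.1771]
tool_rot: [0.001, 0.759, -0.652, -0.002]
contact_force: [-0.1, 0.5, -1.2]
gripper_width: 0.216
time: 5.73
tool_pos: [0.5039, -0.1115, 0.1773]
tool_rot: [0.0, 0.759, -0.651, -0.002]
contact_force: [0.3, 0.5, -0.0]
gripper_width: 0.216
tool cm [12.345 -1.677  0.727]
yaw -81.07718752121731 turn units -0.012864586869549536
in turned axes cm [12.346 -1.659  0.757]
```

View pics/w6.png

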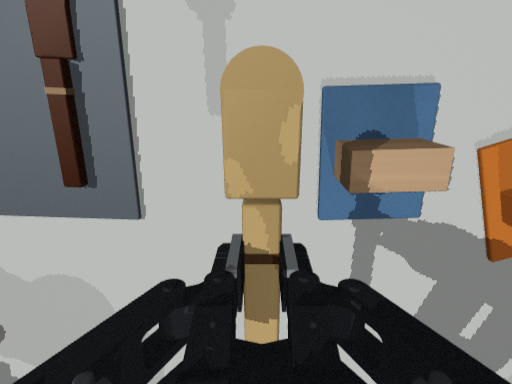

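```bash
python3 - <<'E'
from h import *
d=load("w6"); im=d['img']
cv2.imwrite('pics/w6c.png',cv2.resize(im[75:230,310:460,::-1],None,fx=3.8,fy=3.8,interpolation=cv2.INTER_CUBIC))
E
```

```text
(no output)
```

View pics/w6c.png

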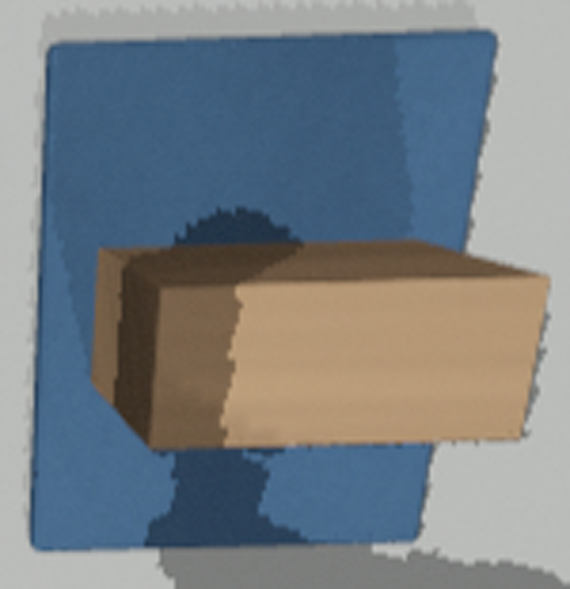

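In the crop, the ridge-top corners are at (160,288), (550,276), (523,438) and (150,448). The foot corners are at (48,44), (498,31), (420,540) and (32,550).

```bash
python3 - <<'E'
from h import *
d=load("w6")
for n,z,c in(('ridge',.07,[(160,288),(550,276),(523,438),(150,448)]),('foot',.01,[(48,44),(498,31),(420,540),(32,550)])):
    px=np.array(c)/3.8+[310,75]-.4; W=cast(d,px,z)[:,:2]
    print(n,W.round(4).tolist(),W.mean(0)); 
    for i in range(4): e=W[i]-W[i-1]; print(round(np.linalg.norm(e),4),round(np.degrees(np.arctan2(e[1],e[0])),1))
E
```

```text
ridge [[0.55, -0.1841], [0.5665, -0.2719], [0.528, -0.2798], [0.5117, -0.1915]] [ 0.53906619 -0.23183807]
0.0391 11.0
0.0894 -79.4
0.0393 -168.4
0.0898 100.5
foot [[0.6012, -0.1583], [0.6228, -0.2759], [0.478, -0.3036], [0.4562, -0.1859]] [ 0.5395584  -0.23091722]
0.1476 10.8
0.1195 -79.6
0.1474 -169.2
0.1197 100.5
```

```bash
python3 - <<'E'
from h import *
s=manip.state(); d=load("w6"); M=rot(s['tool_rot'])
print((cast(d,[[263,258]],s['tool_pos'][2]+.012)[0]-s['tool_pos'])@M*1000,s['tool_pos'])
im=d['img']; print([int(im[r,258:268].sum(1).mean()) for r in range(248,270)])
to([.5393,-.2314,.12],-79.3)
E
```

```text
[  1.36476493   0.44664619 -12.00181684] [ 0.50430556 -0.11065701  0.17757302]
[419, 368, 313, 288, 287, 237, 142, 100, 99, 98, 99, 98, 97, 98, 98, 100, 234, 287, 288, 288, 288, 288]
tool cm [12.483 -1.599  5.727]
yaw -81.07718752121731 turn units -0.2961979202028857
in turned axes cm [12.514 -1.197  5.757]
```

```bash
python3 -m crank '[[1.5,-0.2,0,-0.3],[3,-0.3,1,0],[3,-0.3,1,0],[3,-0.3,1,0],[2,-0.1,1,0],[0,0,1,0],[0,0,0.7,0],[0,0,0,0],[0,0,0,0]]'; python3 -c "
from h import *
grab('wrist','w7');grab('scene','s7')
to([.5393,-.2314,.0718],-79.3)
"
```

```text
time: 6.53
tool_pos: [0.5396, -0.2298, 0.1213]
tool_rot: [0.0, 0.771, -0.637, -0.001]
contact_force: [-0.5, -0.3, 0.4]
gripper_width: 0.213
tool cm [0.052 0.117 5.108]
yaw -79.13270576604391 turn units 0.02788237232601413
in turned axes cm [0.055 0.113 5.108]
```

View pics/w7.png

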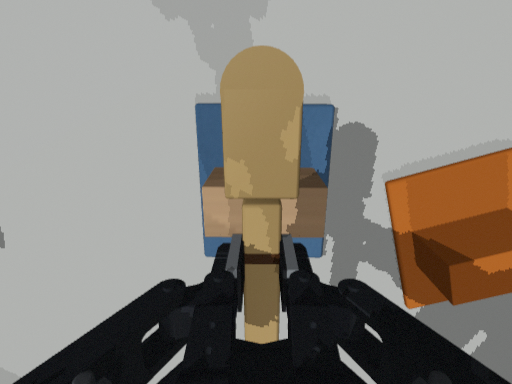

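View pics/s7.png

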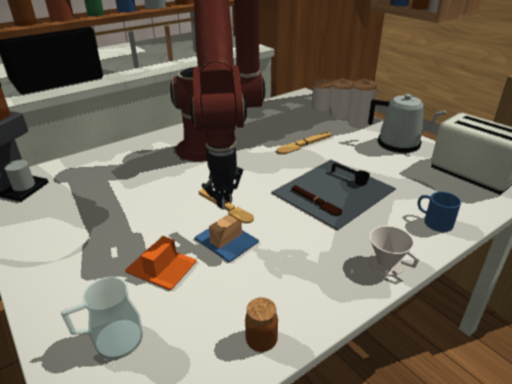

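The paddle is above the ridge, centred and crosswise. Descending most of the way, then checking.

```bash
python3 -m crank '[[0.05,0,1,0],[0,0.05,1.2,0],[0,0,1.2,0],[0,0,0.7,0],[0,0,0.3,0],[0,0,0,0],[0,0,0,0],[0,0,0,0]]'; python3 -c "
from h import *
grab('wrist','w8')
to([.5393,-.2314,.0718],-79.3)
"
```

```text
time: 7.3
tool_pos: [0.54, -0.2327, 0.0788]
tool_rot: [-0.0, 0.77, -0.638, 0.0]
contact_force: [-0.2, -0.0, -0.6]
gripper_width: 0.215
tool cm [-0.146  0.054  0.724]
yaw -79.23211252313129 turn units 0.011314579478115169
in turned axes cm [-0.145  0.053  0.724]
```

View pics/w8.png

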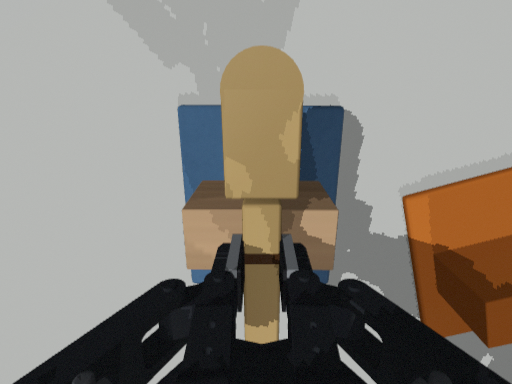

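```bash
python3 - <<'E'
from h import *
d=load("w8"); s=manip.state()
print(cast(d,[[184,206],[336,207],[334,268],[187,268]],.07).mean(0), cast(d,[[263,258.5]],s['tool_pos'][2]+.012),s['tool_pos'])
E
python3 -m crank '[[0,0,0.3,0],[0,0,0.2,0],[0,0,0,0],[0,0,0,0]]'
```

```text
[ 0.54014335 -0.23171336  0.07      ] [[ 0.53979546 -0.23326443  0.09103759]] [ 0.54009094 -0.23272937  0.07903759]
time: 7.68
tool_pos: [0.5394, -0.2323, 0.0731]
tool_rot: [0.0, 0.77, -0.638, -0.0]
contact_force: [-0.9, 0.2, -0.3]
gripper_width: 0.215
```

Aligned within 1 mm. Creeping down until contact.

```bash
for i in 1; do python3 -m crank '[[0,0,0.1,0],[0,0,0,0],[0,0,0,0]]'; done; python3 -c "
from h import *
s=manip.state();print(s['tool_pos'],s['contact_force'],s['ft_torque'])"
```

```text
time: 7.93
tool_pos: [0.5396, -0.2323, 0.0723]
tool_rot: [-0.0, 0.77, -0.638, -0.0]
contact_force: [0.1, 0.4, -0.4]
gripper_width: 0.215
[ 0.53955277 -0.2323446   0.07225399] [ 0.10467473  0.44009076 -0.43960343] [-0.00557772  0.04349617  0.01813791]
```

```bash
python3 -m crank '[[0,0,0.05,0],[0,0,0,0],[0,0,0,0]]'; python3 -c "
from h import *
s=manip.state();print(s['tool_pos'],s['contact_force'],s['ft_torque'])"
```

```text
time: 8.18
tool_pos: [0.5396, -0.2324, 0.0718]
tool_rot: [-0.0, 0.77, -0.638, -0.0]
contact_force: [1.1, -0.8, -0.5]
gripper_width: 0.216
[ 0.5395711  -0.23238119  0.07178807] [ 1.07118949 -0.81542348 -0.47909782] [-0.00645941 -0.07305363 -0.01954813]
```

```bash
python3 -m crank '[[0,0,0.05,0],[0,0,0,0],[0,0,0,0]]'; python3 -c "
from h import *
s=manip.state();print(s['tool_pos'],s['contact_force'],s['ft_torque'])"
```

```text
time: 8.43
tool_pos: [0.5397, -0.2324, 0.0718]
tool_rot: [0.0, 0.77, -0.638, 0.0]
contact_force: [-1.7, 0.8, 3.6]
gripper_width: 0.214
[ 0.53965276 -0.23241819  0.0717607 ] [-1.74333651  0.75017091  3.59498582] [ 0.14529196  0.23045787 -0.00378749]
```

Contact at 3.6 N. Releasing.

```bash
python3 -m crank '[[0,0,0,0],[0,0,0,0],[0,0,0,0],[0,0,0,0]]' 0.5; python3 -c "
from h import *
s=manip.state();print(s['tool_pos'],s['contact_force'])
grab('wrist','w9')"
```

```text
time: 8.77
tool_pos: [0.5395, -0.2324, 0.0711]
tool_rot: [-0.0, 0.77, -0.638, -0.0]
contact_force: [0.2, 0.7, 0.2]
gripper_width: 0.499
[ 0.53954183 -0.23236934  0.07109922] [0.20355624 0.67036976 0.18898794]
```

View pics/w9.png

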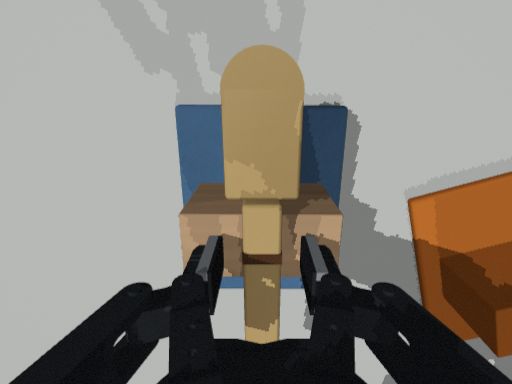

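The paddle is free and unmoved, with its band at (263,258). Retreating straight up.

```bash
python3 -m crank '[[0,0,-0.5,0],[0,0,-1,0],[0,0,-2,0],[0,0,-3,0],[0,0,-3,0],[0,0,-3,0],[0,2,-2,0],[0,3,-1,0],[0,3,0,0],[0,0,0,0]]'; python3 -m crank '[[0,3,0,0],[0,3,0,0],[0,0,0,0],[0,0,0,0]]'; python3 -c "
from h import *
grab('wrist','w10');d=grab('scene','s10');grab('top','t10')
cv2.imwrite('pics/s10c.png',cv2.resize(d['img'][150:290,100:400,::-1],None,fx=2.6,fy=2.6,interpolation=cv2.INTER_CUBIC))"
```

```text
time: 9.65
tool_pos: [0.4584, -0.2482, 0.2286]
tool_rot: [0.001, 0.77, -0.638, 0.001]
contact_force: [1.4, 0.5, -0.4]
gripper_width: 0.501
time: 9.98
tool_pos: [0.4018, -0.2588, 0.2271]
tool_rot: [-0.0, 0.77, -0.638, 0.001]
contact_force: [0.3, -0.2, 0.2]
gripper_width: 0.502
```

View pics/w10.png

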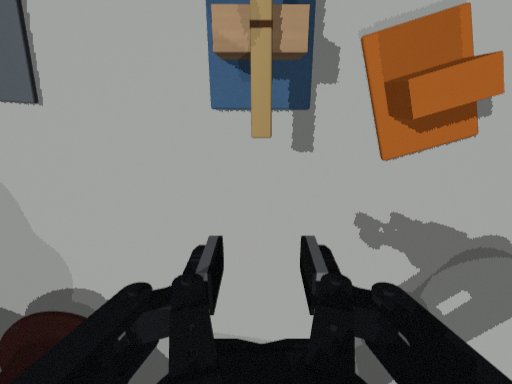

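View pics/s10c.png

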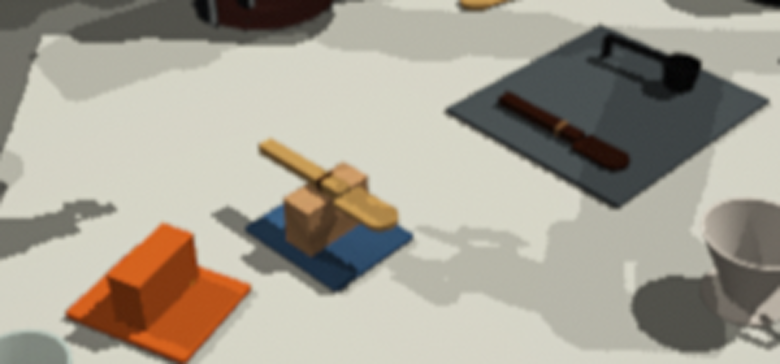

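View pics/t10.png

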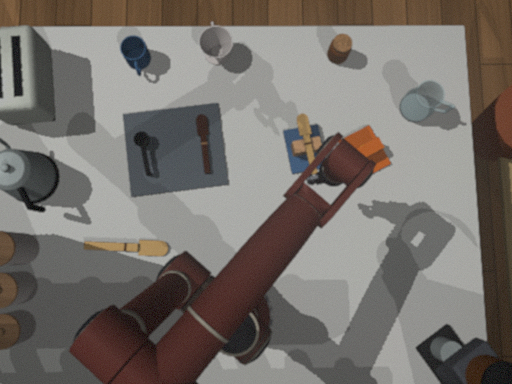

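```bash
python3 - <<'E'
from h import *
d=load("w10"); im=d['img']; print([int(v) for v in im[0:60,235].sum(1)]); print([int(v) for v in im[0:60,262].sum(1)])
print(cast(d,[[261,5],[261,33]],.07),cast(d,[[261,23]],.084))
E
```

```text
[241, 241, 244, 253, 353, 393, 388, 390, 395, 393, 394, 392, 393, 396, 398, 396, 395, 393, 394, 391, 392, 393, 390, 394, 396, 391, 393, 398, 391, 400, 399, 402, 407, 404, 410, 407, 404, 401, 400, 399, 388, 386, 379, 370, 365, 361, 355, 359, 355, 349, 359, 320, 225, 153, 152, 157, 170, 167, 169, 169]
[384, 389, 389, 387, 385, 391, 384, 388, 391, 387, 385, 389, 392, 384, 389, 387, 390, 387, 385, 331, 206, 136, 133, 137, 131, 125, 137, 215, 345, 382, 385, 386, 384, 389, 387, 384, 388, 387, 390, 386, 383, 386, 385, 384, 383, 381, 380, 382, 388, 381, 383, 378, 383, 384, 380, 384, 387, 384, 380, 386]
[[ 0.55761734 -0.22903941  0.07      ]
 [ 0.53534862 -0.23323099  0.07      ]] [[ 0.54050208 -0.23225611  0.084     ]]
```

```bash
python3 -c "
from h import *
print(manip.state()['time'],manip.job_done())"
```

```text
the job is handed in; nothing more can be done
10.1333 None
```

The smaller bamboo paddle is balanced crosswise on the oak ridge of the blue rest, and the job was handed in at about 10.1 s. I gripped it at its dark band and lowered it until light contact (3.6 N). I then let go and backed the arm clear.

- **Balance:** the last pictures show the paddle lying across the ridge with both ends free. I judged it level by eye, in the wrist and scene views taken after the arm had backed off.
- **Band position:** in the last wrist picture the band is about 1–2 mm from the ridge's middle, close to the 2 mm camera calibration. I could not make out the ridge's near top edge clearly there, so that figure comes from its far edge and the stated 40 mm width.
- **Other items:** the walnut paddle and the scoop look to be where they started, judged by eye in the top view.
- **Disagreements:** the measured tool position wandered by a few mm just after moves, so I read it again once the arm had settled. The first top-view estimates differed from the wrist views by 1–5 mm, and I used the wrist values.

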